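Gauge a screw cap and sort it

ROBOT

A 6-joint arm with a two-finger parallel gripper is mounted at the origin on the work surface. World frame = base frame: x ahead of the robot, y to its left, z up, the work surface at z = 0. Lengths are in mm, angles in rad, forces in N, time in s.
With the tool pointing down it reaches from about 300 to 850 mm from the base axis. Payload 4.2 kg.
Tool frame: the origin (TCP) lies at the very end of the fingers, on their centre line; the grasp point (between the pads) lies 19 mm behind it; z points along the fingers, y is the line along which they close (so a half turn about z gives the same grasp; the last joint's range is limited). The gripper opens to 91 mm and grips with 3 to 60 N. Pads are 32 mm wide; open, the fingers measure 118 mm over their backs; the gripper's body (76 mm by 178 mm) begins 60 mm behind the grasp point.
Start: joints at [1.327, 0.32, 1.565, -0, 1.257, -0.02], TCP at [127.614, 560.676, 213.976] pointing down, gripper open.
Joint ranges: [-3.11, 3.11], [-0.84, 2.01], [0.21, 2.61], [-1.34, 4.49], [0.05, 2.63], [-2.56, 2.56]. Speed limits (rad/s): [2.57, 2.57, 3.14, 3.14, 3.14, 3.14].

INTERFACE

Orientations are given as a rotation vector (axis times angle).
In Python, from workcell import telemetry, eyes, finish_job gives the robot as it stands.
- The arm moves only by the shell command python3 -m jog 'ROWS' [FORCE]. ROWS is JSON, a list of rows, each a list of 7 numbers: the turn, a rotation vector about the tool's x, y, z in degrees, then the shift along the tool's x, y, z in mm, then the opening, from -1 (shut) to 1 (fully open). In form: [[ax, ay, az, x, y, z, grip], ...]. A call has 1 to 20 rows; each row shifts and turns the commanded pose from where the row before left it, along the tool's axes as they then stand; what a row does not reach is not made up. A row lasts 1/10 s, in which the tool goes at most 50 mm and 8.59 degrees, less where a joint would pass 70% of its speed; a pose out of reach is approached as far as the arm can. A call with a gripper value outside its range is refused whole. The fingers move at their own pace and stop on an object; FORCE is the grip in N (left out, the last holds). Time passes only in rows, so rows that do not move let the fingers close. It gives the time, the measured TCP pose, the force, the opening and the grip force at its end, in the units of the state.
- telemetry.sense(): the state, without advancing time (a new reading comes with each control period).
- eyes.capture(name): name is "scene" or "side" or "wrist"; returns the picture (384x512x3 uint8, red, green, blue); there is no depth.
- eyes.calibration(name): a dict with "mtx" (3x3 intrinsics, pixels), "T" (4x4, takes a point from camera to world coordinates); the wrist camera has in their place "hand_eye" (4x4, takes a point from camera to tool coordinates, whose origin is the TCP and whose axes are the flange's). Camera axes: x right, y up, looking along -z (the intrinsics and any distortion apply to the point x, -y, -z); pixel columns grow to the right and rows downward; lengths in mm; the calibration is good to about 2 mm. A picture is of the moment at which its call begins: read the wrist's pose just before it. calibration takes no time and is no camera call.
- finish_job(): hands the job in; it is judged then, once.
The state is a dict: "time": time; "joint_positions": joint angles; "qvel": joint speeds; "joint_efforts": joint torques, N m; "tool_pos": TCP position; "eef_rot": TCP orientation; "ft_force": force on the tool from outside, world axes, zero at the start; "ft_torque": the same for the moment, N m; "grip_width": finger opening in mm; "grasp_force": force on a finger pad.
Only numpy, scipy, OpenCV 4.12 (cv2) and the standard library are available. Lean on these libraries where they do the work, as an engineer would, in place of code of your own. Each camera call takes 0.05 s, during which the arm holds its last target. There are 200 camera calls.

TASK

Take the orange screw cap that stands open on the bench and screw it clockwise onto the threaded gauge until it stops, without forcing it. Unscrew it again, then put it in the square tray if it had gone fully home (skirt down on the gauge's seat), or in the round tub if it had stopped short of the seat. Leave the cap in the clear box and the other things on the bench where they are.

Things in the scene. Friction and masses are not known exactly. Their poses are not given: they have to be found in the camera images.
- cap_1: one of two orange hexagonal screw caps, alike outside: 48 mm across flats, 55 over corners, 36 tall, 60 g, open below. Either one stands on the bench, rim down, for test; the other is in the clear box. One is sound; the other has a thick disc hidden inside and stops 5.5 mm short. Origin: centre of the rim (underside), z up to the closed top. The flats face along x and every 60 deg from it
- cap_2: the other cap, same outside and same axes. Inside each: 38 mm between flats, three lugs at 0 (x axis), 120 and 240 deg, 4 mm high, centres 5 mm above the rim, reaching in to 13.5 mm from the axis. A raised grey bar on the top points along x, to the first lug. Which of the two names is the sound cap is not told
- gauge: fixed thread gauge: 110 mm square steel foot 12 mm thick, grey round housing 52 mm across up to z = 50 mm, on it the sprung spindle with the seat and the threaded post. Origin: centre of the foot's underside, z up
- gauge_seat (a point): centre of the seat, top of a flange 45 mm across, 56 mm above the bench; the gauge's axes. A sound cap comes down until its rim is on the seat; the faulty one stops with its rim 5.5 mm above it. The flange carries a black mark and pointer along x
- gauge_tip (a point): coned tip of the post, on its axis 29.5 mm above the seat; the gauge's axes. Core 24 mm, ribs 34 mm across. Right-hand thread, 3 starts, lead 28.5 mm: clockwise from above brings a cap down. The ribs start 19 mm above the seat at 0 (x axis), 120 and 240 deg. Play about 2 mm axial, 1.5 mm radial
- gauge_start (a point): start of the first rib. A cap set on the post rests with its lugs on ribs; with a lug f deg (0 to 120) anticlockwise of a start its rim is 8.7 + 0.079 f mm above the seat. Clockwise the lugs run under the starts; 110 deg past, a sound cap is home, 40 deg past, the faulty one is stopped; up to 25 deg more takes up the play till it tightens. To take off, turn anticlockwise past the starts, lift
- spindle (a joint): turn of the gauge's threaded spindle, rad, 0 at rest, growing clockwise (tightening). A torsion spring of 1 N m per rad holds it, so the reading is the torque in N m. Running resistance is below about 0.12 when pressed down lightly (under 15 N); a steady rise to 0.2 means that the cap is tight at its stop. Beyond 0.4 either way the cap is being forced
- case: fixed, sealed clear plastic box 80 x 80 x 52 mm over the cap that is not for test; leave it alone. Origin: centre of its underside
- tray: square grey tray for sound caps, fixed: 150 x 150 mm, walls 4 mm thick and 25 mm high, floor 4 mm thick. Origin: centre of the underside, axes along its sides
- tub: round grey tub for faulty caps, fixed: 140 mm across at the foot, 150 mm at the rim, 28 mm high, floor 4 mm thick. Origin: centre of the underside
- tape: bystander: roll of paper tape lying flat, 60 mm across, 18 mm tall; origin at its underside
- jar: bystander: small amber glass jar, 44 mm across, 55 mm tall; origin at its underside
- stopper: bystander: black rubber stopper, 28 mm across, 22 mm tall; origin at its underside
- weight: bystander: brass weight, 36 mm across, 30 mm tall; origin at its underside
- notepad: bystander: pad of paper, 100 x 75 x 12 mm; origin at its underside
- marker: bystander: black marker pen lying down, 12 mm thick, 130 mm long; origin at its middle
Things that resemble listed ones, but are neither listed nor needed, are in the scene too. What is shaped like the gauge but purple or red is not meant.

How it is judged (in metres and radians):
On the way:
1. the cap under test is screwed on to its stop: the sound cap with its rim within 1.5 mm of the seat, the faulty one within 1.5 mm of its stop (7 mm over the seat), square on the post (((horizontal distance between cap_1 and gauge_seat below 0.004 m and z of cap_1 in the frame of gauge_seat between -0.003 and 0.0015 m and angle between cap_1's own z axis and vertical below 0.12 rad) or (horizontal distance between cap_2 and gauge_seat below 0.004 m and z of cap_2 in the frame of gauge_seat between 0.002 and 0.007 m and angle between cap_2's own z axis and vertical below 0.12 rad))), for 0.1 s.
At the end, for the whole second after the job is handed in: The tested cap is off the gauge, released and at rest inside its proper container (square tray if it went fully home, round tub if it stopped short), its origin within the walls and under 45 mm above the container's underside; the other cap is still in the clear box (((x of cap_1 in the frame of tray between -0.071 and 0.071 m and y of cap_1 in the frame of tray between -0.071 and 0.071 m and z of cap_1 in the frame of tray below 0.045 m and linear speed of cap_1 below 0.02 m/s and horizontal distance between cap_2 and case below 0.03 m) or (horizontal distance between cap_2 and tub below 0.071 m and z of cap_2 in the frame of tub below 0.045 m and linear speed of cap_2 below 0.02 m/s and horizontal distance between cap_1 and case below 0.03 m))); the robot touches nothing.
It fails at once if the cap is forced: the gauge's spindle is twisted beyond 0.4 rad (0.4 N m) either way (value of joint spindle above 0.4 rad or value of joint spindle below -0.4 rad).
It fails at once if a bystander is moved by more than 30 mm (distance of any of tape, jar, stopper, weight, notepad, marker from where it was at the start of the episode above 0.03 m).
It also fails if it takes over 67 s, if anything falls off the work surface, if the arm or the gripper's body presses on something with over 40 N, if the wrist force passes 120 N, or if a joint passes its speed limit or range.

## Working session

There is one attempt and no reset: what is moved stays moved. The work goes in short steps, Python scripts to look and compute and a shell command to move; the robot and the scene stay as the last step left them, time stands still between calls to the robot, and variables do not carry over. Pictures are saved under pics/ and viewed, at most 10 in all, crops included, and the job is handed in when it is done.

```bash
ls; mkdir -p pics; cat > h.py <<'E'
import numpy as np, cv2
from workcell import telemetry, eyes
def snap(n,f=None):
    s=telemetry.sense(); im=eyes.capture(n)
    if f: cv2.imwrite('pics/'+f,im[:,:,::-1])
    return s,im
def cam(n,s=None):
    c=eyes.calibration(n)
    if 'T' in c: return c,np.array(c['T'])
    T=np.eye(4);T[:3,:3]=cv2.Rodrigues(np.array(s['eef_rot'],float))[0];T[:3,3]=s['tool_pos']
    return c,T@np.array(c['hand_eye'])
def ray(n,px,s=None):
    c,T=cam(n,s);d=np.array(c.get('dist',np.zeros(5)),float)
    p=cv2.undistortPoints(np.array([[px]],float),np.array(c['mtx']),d)[0,0]
    v=T[:3,:3]@np.array([p[0],-p[1],-1.]);return T[:3,3],v/np.linalg.norm(v)
def onz(n,px,z,s=None):
    o,v=ray(n,px,s);return o+v*(z-o[2])/v[2]
def cross(r):
    A=sum(np.eye(3)-np.outer(v,v) for o,v in r);b=sum((np.eye(3)-np.outer(v,v))@o for o,v in r)
    return np.linalg.solve(A,b)
E
python3 - <<'E'
from h import *
s,a=snap('scene');_,b=snap('side')
cv2.imwrite('pics/scene.png',cv2.resize(a,(800,600))[:,:,::-1]);cv2.imwrite('pics/side.png',cv2.resize(b,(800,600))[:,:,::-1])
print(s)
for n in('scene','side','wrist'):print(n,eyes.calibration(n))
E
```

```text
pics
{'time': 0.0, 'joint_positions': array([ 1.32701446e+00,  3.20242503e-01,  1.56571049e+00, -1.32589233e-05,
        1.25739104e+00, -1.99926539e-02]), 'qvel': array([-0.00021235, -0.00041682,  0.00138343, -0.00032116,  0.00117258,
        0.00092729]), 'joint_efforts': array([ 1.64408684e-03, -4.12472606e+01, -2.31973672e+01,  7.30876601e-02,
        4.57056588e-02, -1.47915025e-04]), 'tool_pos': array([127.47982634, 560.15171775, 213.13644604]), 'eef_rot': array([-3.50763336e-01, -3.12172925e+00,  2.72958712e-03]), 'ft_force': array([ 0.4336855 , -0.30245401,  0.00062942]), 'ft_torque': array([-0.00998004, -0.03833873,  0.00926794]), 'grasp_force': 0.0, 'grip_width': 91.25932340116067}
scene {'mtx': array([[462.19366304,   0.        , 249.69776535],
       [  0.        , 462.19366304, 191.45799622],
       [  0.        ,   0.        ,   1.        ]]), 'T': array([[ 7.16252898e-01, -4.12346715e-01,  5.62984877e-01,
         1.18116090e+03],
       [ 6.97680451e-01,  4.40422700e-01, -5.65039674e-01,
        -6.85673456e+02],
       [-1.49590665e-02,  7.97494847e-01,  6.03140278e-
[... 454 characters left out ...]
+02],
       [-1.54205347e-02,  8.07757691e-01,  5.89312922e-01,
         8.13886111e+02],
       [ 0.00000000e+00,  0.00000000e+00,  0.00000000e+00,
         1.00000000e+00]])}
wrist {'mtx': array([[268.08764234,   0.        , 255.99695618],
       [  0.        , 268.08764234, 194.75132872],
       [  0.        ,   0.        ,   1.        ]]), 'hand_eye': array([[-1.75267953e-04,  9.69113609e-01,  2.46614644e-01,
         7.02723532e+01],
       [ 9.99999264e-01,  4.65978492e-04, -1.12044552e-03,
        -3.00916047e-01],
       [-1.20075613e-03,  2.46614266e-01, -9.69112977e-01,
        -1.69999388e+02],
       [ 0.00000000e+00,  0.00000000e+00,  0.00000000e+00,
         1.00000000e+00]])}
```

View pics/scene.png

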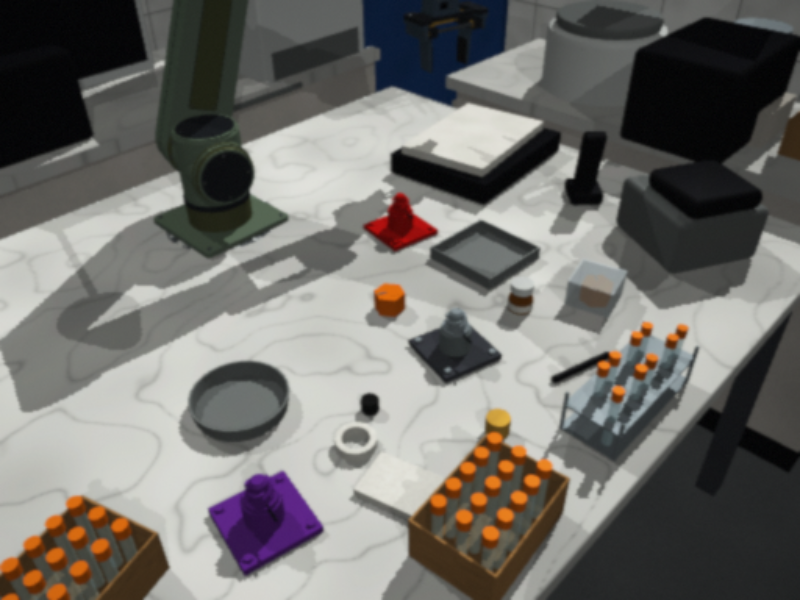

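View pics/side.png

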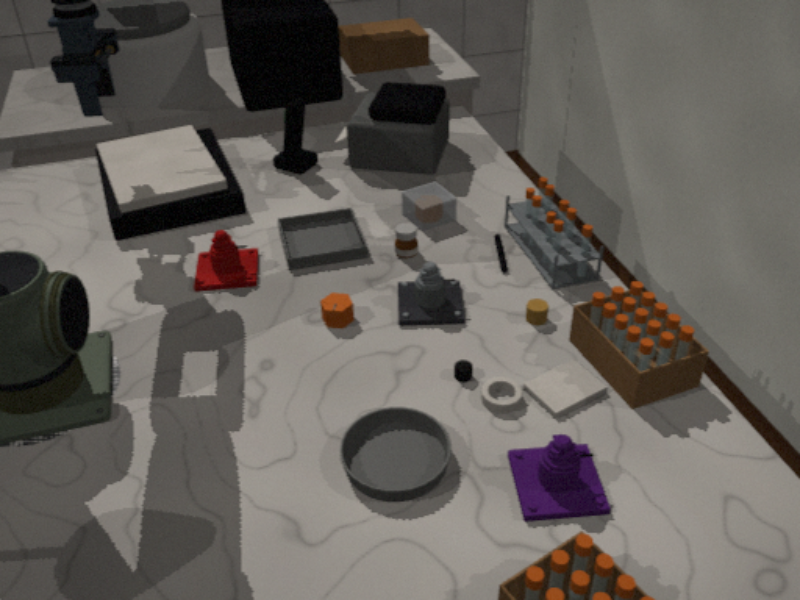

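The open orange cap is at scene (389,299), side (337,309) in the 800x600 pictures. Possible confusions are the cap in the clear box (scene 595,288) and the small orange tube caps in the racks (480,480; 640,360; 70,550). The grey gauge is at scene (455,345), side (431,298), and its purple (263,515) and red (400,222) look-alikes are not meant. The tray is at (485,252) and the tub at (240,400).

```bash
python3 - <<'E'
from h import *
k=1.5625
P={}
for n in('scene','side'):
    im=cv2.imread(f'pics/{n}.png');hsv=cv2.cvtColor(im,cv2.COLOR_BGR2HSV)
    m=cv2.inRange(hsv,(3,150,90),(20,255,255))
    N,l,st,ce=cv2.connectedComponentsWithStats(m)
    c0=(389,299) if n=='scene' else (337,309)
    i=min(range(1,N),key=lambda i:np.hypot(*(ce[i]-c0))+(1000 if st[i,4]<200 else 0));print(n,st[i],ce[i]);P[n]=ce[i]/k
X=cross([ray(n,P[n]) for n in P]);print('cap',X)
def two(nm,a,b):
    print(nm,cross([ray('scene',np.array(a)/k),ray('side',np.array(b)/k)]).round(1))
two('gauge tip',(456,309),(430,265)); 
two('foot L corner',(410,346),(398,288)) if 0 else None
for nm,a,b in [('tray',(485,256),(323,243)),('tub',(240,402),(397,457)),('case',(596,290),(429,207)),('jar',(521,296),(405,240))]:
    two(nm,a,b)
print('tray z4',onz('scene',np.array((485,256))/k,4),onz('side',np.array((323,243))/k,4))
E
```

```text
scene [375 284  29  32 786] [389.29516539 299.38931298]
side [321 293  31  26 466] [335.64377682 302.92060086]
cap [469.11556314  29.43394047  24.02094223]
gauge tip [626.7  15.3  85.1]
tray [4.922e+02 2.671e+02 3.000e-01]
tub [ 476.5 -301.     9.4]
case [717.3 295.1  20.3]
jar [634.6 185.9  24.8]
tray z4 [493.96603861 265.27375889   4.        ] [491.26675099 258.35819944   4.        ]
```

```bash
python3 -m jog '[[0,0,0,-34,-34,0,1],[0,0,0,-35,-34,0,1],[0,0,0,-35,-34,0,1],[0,0,0,-35,-34,0,1],[0,0,0,-35,-34,0,1],[0,0,0,-35,-34,0,1],[0,0,0,-35,-34,0,1],[0,0,0,-35,-34,0,1],[0,0,0,-35,-34,0,1],[0,0,0,-35,-34,0,1],[0,0,0,-35,-34,0,1],[0,0,0,-35,-34,0,1],[0,0,0,-35,-34,0,1],[0,0,0,0,0,0,1],[0,0,0,0,0,0,1],[0,0,0,0,0,0,1]]'
python3 - <<'E'
from h import *
s,im=snap('wrist','w1.png')
print(s['tool_pos'],s['eef_rot'],s['joint_positions'],s['ft_torque'])
np.savez('w1.npz',**s)
E
```

```text
time: 1.7
tool_pos: [471.3, 29.7, 213.6]
eef_rot: [-0.35, -3.121, -0.001]
ft_force: [-0.0, -0.3, -0.3]
grip_width: 91.3
grasp_force: 0.0
[471.31787921  29.66825282 213.57934502] [-3.49676682e-01 -3.12065492e+00 -5.87154567e-04] [ 3.80984481e-02  1.58515641e-01  1.78531477e+00  6.22202095e-04
  1.19909854e+00 -1.30975050e+00] [ 0.00526622 -0.05139742 -0.00112448]
```

View pics/w1.png

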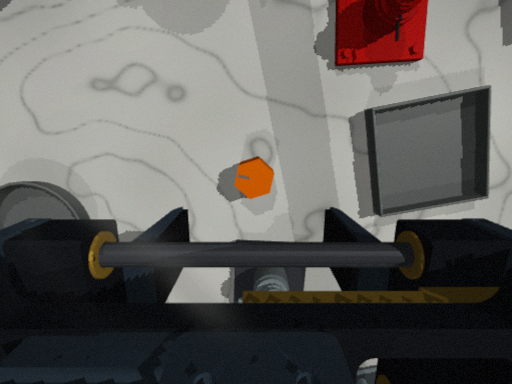

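```bash
python3 - <<'E'
from h import *
s=dict(np.load('w1.npz'));im=cv2.imread('pics/w1.png')
cv2.imwrite('pics/c1.png',cv2.resize(im[140:215,215:315],(800,600),interpolation=cv2.INTER_CUBIC))
hsv=cv2.cvtColor(im,cv2.COLOR_BGR2HSV);m=cv2.inRange(hsv,(3,150,60),(22,255,255))
m=cv2.morphologyEx(m,cv2.MORPH_CLOSE,np.ones((9,9)))
c=max(cv2.findContours(m,0,2)[0],key=cv2.contourArea);M=cv2.moments(c);ce=np.array([M['m10'],M['m01']])/M['m00']
h=cv2.approxPolyDP(c,3,True)[:,0];print(ce,h)
k=1.5625
sc=cv2.imread('pics/scene.png')
print(onz('wrist',ce,36,s),[onz('wrist',p.astype(float),36,s)[:2].round(1) for p in h])
E
```

```text
[343.88522981 296.24605087] [[447 301]
 [422 288]
 [243 294]
 [249 302]]
[668.79366784 118.36479136  36.        ] [array([711. , 266.9]), array([680.6, 232.2]), array([631.9, -26.3]), array([647.1, -20.8])]
```

View pics/c1.png

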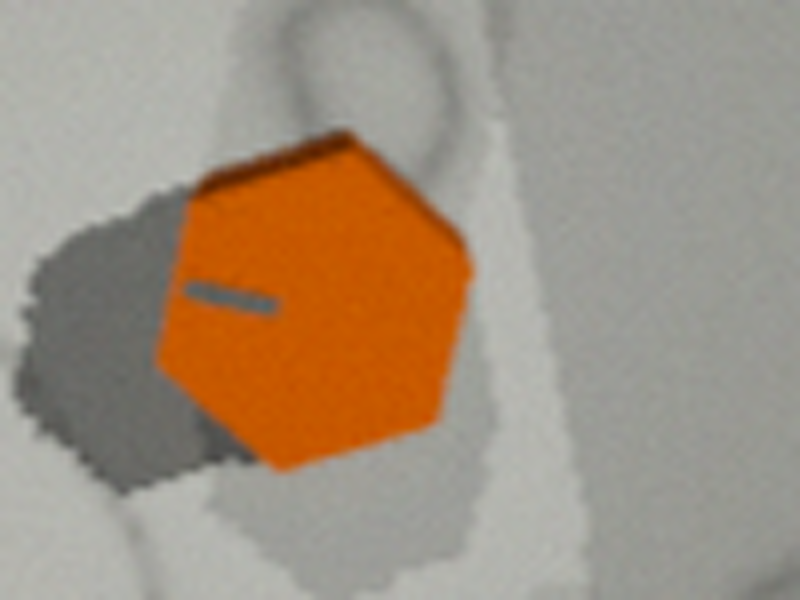

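```bash
python3 - <<'E'
from h import *
s=dict(np.load('w1.npz'))
V=np.array([(190,198),(350,143),(468,258),(438,420),(283,470),(157,360),(185,290),(278,307)])/8+[215,140]-.5*7/8
W=np.array([onz('wrist',v,36,s)[:2] for v in V]);c=W[:6].mean(0);print('c',c,np.linalg.norm(W[:6]-c,axis=1))
e=W[:6]-c;a=np.degrees(np.arctan2(e[:,1],e[:,0]));print('flat ang mod60',(a+30)%60); b=W[6]-W[7];print('bar',np.degrees(np.arctan2(*b[::-1])))
# height by two views
im=cv2.cvtColor(cv2.imread('pics/scene.png'),cv2.COLOR_BGR2HSV)[280:325,370:412]
for n in('scene','side'):
    o,v=ray(n,(0,0))
k=1.5625
X=cross([ray('wrist',V[:6].mean(0),s),ray('scene',np.array((389.3,292))/k)]);print('top',X)
R=cv2.Rodrigues(s['eef_rot'])[0];f=np.degrees(np.arctan2(*(-R[:2,1])[::-1]));print('-y yaw',f)
print('shift tool', R.T@(np.r_[c,0]-np.r_[s['tool_pos'][:2],0]))
E
```

```text
c [466.37726321  28.04610596] [27.34553231 27.97210105 26.59589071 27.79909616 27.81441995 27.40732321]
flat ang mod60 [4.74786446 5.21281188 6.07397133 4.98454789 6.18850148 5.13995029]
bar -113.33853761069142
top [467.18621719  28.33948024  32.19657029]
-y yaw -102.7869227311276
shift tool [ 4.45906126 -2.67540378  0.00584901]
```

```bash
python3 -m jog '[[0,0,0,4.5,-2.7,0,1],[0,0,6,0,0,30,1],[0,0,5.8,0,0,40,1],[0,0,0,0,0,40,1],[0,0,0,0,0,40,1],[0,0,0,0,0,30,1],[0,0,0,0,0,15,1],[0,0,0,0,0,11,1],[0,0,0,0,0,0,1],[0,0,0,0,0,0,1],[0,0,0,0,0,0,-1],[0,0,0,0,0,0,-1],[0,0,0,0,0,0,-1],[0,0,0,0,0,0,-1],[0,0,0,0,0,0,-1],[0,0,0,0,0,0,-1],[0,0,0,0,0,0,-1],[0,0,0,0,0,0,-1],[0,0,0,0,0,0,-1],[0,0,0,0,0,0,-1]]' 14
```

```text
time: 3.75
tool_pos: [467.2, 27.3, 8.0]
eef_rot: [0.67, 3.069, 0.0]
ft_force: [-0.2, 0.1, 1.7]
grip_width: 48.2
grasp_force: 14.0
```

```bash
python3 -m jog '[[0,0,0,0,0,-20,-1],[0,0,0,0,0,-45,-1],[0,0,0,0,0,-45,-1],[0,0,0,-10,3,-45,-1],[0,0,0,-40,10.4,-45,-1],[0,0,0,-40,10.5,-10,-1],[0,0,0,-40,10.5,0,-1],[0,0,0,-40,10.5,0,-1],[0,0,0,-40,10.5,0,-1],[0,0,0,0,0,0,-1],[0,0,0,0,0,0,-1],[0,0,0,0,0,0,-1]]' 
python3 - <<'E'
from h import *
s,im=snap('wrist','w2.png')
print(s['tool_pos'],s['eef_rot'],s['joint_positions'],s['ft_torque'])
np.savez('w2.npz',**s)
cv2.imwrite('pics/c2.png',cv2.resize(im[60:240,136:376],(800,600),interpolation=cv2.INTER_CUBIC)[:,:,::-1])
E
```

```text
time: 4.95
tool_pos: [672.7, -8.3, 209.3]
eef_rot: [-0.669, -3.068, 0.0]
ft_force: [-0.3, -0.1, 0.9]
grip_width: 48.4
grasp_force: 14.0
[672.6594029   -8.29533652 209.34477993] [-6.69208477e-01 -3.06769598e+00  1.98221533e-04] [-2.95265028e-02  4.79713820e-01  1.32281302e+00  2.04003451e-04
  1.34081120e+00 -1.17080530e+00] [-0.0040235  -0.00833092  0.00064638]
```

View pics/c2.png

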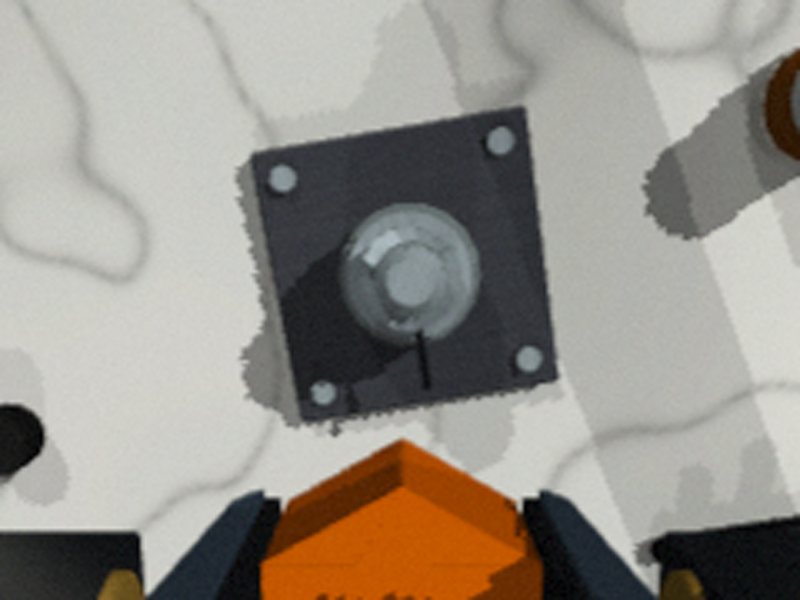

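```bash
python3 - <<'E'
from h import *
s=dict(np.load('w2.npz'))
w=lambda u:(np.array(u)+.5)/(10/3)-.5+[136,60]
k=1.5625
F=np.array([onz('wrist',w(u),12,s)[:2] for u in[(252,155),(525,107),(555,380),(300,425)]])
print('foot c',F.mean(0),[np.linalg.norm(F[i]-F[i-1]).round(1) for i in range(4)])
for i in range(4):
    e=F[i]-F[i-1];print(np.degrees(np.arctan2(e[1],e[0])).round(1)%90)
t=onz('wrist',w((413,278)),85.5,s);print('tip',t)
print('flange c (410,272) z56',onz('wrist',w((410,273)),56,s))
a,b=onz('wrist',w((418,333)),54,s),onz('wrist',w((428,388)),54,s);print('pointer',a,b,np.degrees(np.arctan2(*(b-a)[1::-1])), np.degrees(np.arctan2(*(b-t)[1::-1])))
r=[ray('wrist',w((413,278)),s),ray('scene',np.array((456,309))/k),ray('side',np.array((430,265))/k)]
print('x',cross(r),cross(r[:2]),cross(r[::2]))
R=cv2.Rodrigues(s['eef_rot'])[0];print('-y yaw',np.degrees(np.arctan2(*(-R[:2,1])[::-1])))
for c in [t,np.r_[F.mean(0),0]]:print('shift',R.T@(np.r_[c[:2],0]-np.r_[s['tool_pos'][:2],0]))
print(s['joint_positions'][5])
E
```

```text
foot c [626.92607068  15.46402499] [np.float64(109.4), np.float64(107.7), np.float64(108.0), np.float64(108.3)]
73.69999999999999
74.8
74.0
75.6
tip [625.79010278  17.13524751  85.5       ]
flange c (410,272) z56 [625.44745378  16.56293035  56.        ]
pointer [646.26098674  10.30388935  54.        ] [666.26291719   5.30037505  54.        ] -14.044416645550594 -16.299730423691393
x [626.29079639  16.59785341  84.22421297] [625.7772355   17.1287033   85.57120922] [626.86882754  16.8465751   82.13530851]
-y yaw -114.61219199050468
shift [53.20221854  3.60029459  0.08785379]
shift [51.47343658  2.55400832  0.08546069]
-1.1708053033125523
```

```bash
python3 -m jog '[[0,0,0,26,1.6,0,-1],[0,0,0,25.5,1.5,0,-1],[0,0,0,0,0,40,-1],[0,0,0,0,0,40,-1],[0,0,0,0,0,25,-1],[0,0,0,0,0,0,-1],[0,0,0,0,0,0,-1],[0,0,0,0,0,0,-1]]' 
python3 - <<'E'
from h import *
s=telemetry.sense();print(s['tool_pos'],s['ft_force'],s['ft_torque'])
R=cv2.Rodrigues(s['eef_rot'])[0];print(R.T@(np.array([626.2,16.4,0])-s['tool_pos']))
_,a=snap('scene');_,b=snap('side')
f=lambda im,x,y:cv2.resize(im[y:y+75,x:x+100],(400,300),interpolation=cv2.INTER_CUBIC)
cv2.imwrite('pics/c3.png',np.hstack([f(a,240,150),f(b,230,130)])[:,:,::-1])
E
```

```text
time: 5.8
tool_pos: [629.5, 15.8, 107.2]
eef_rot: [0.669, 3.065, 0.002]
ft_force: [0.6, -0.1, -0.8]
grip_width: 48.0
grasp_force: 14.0
[629.48739986  15.83939273 107.21887172] [ 0.6212498  -0.05065383 -0.7617447 ] [ 0.00147106 -0.07261201  0.02209865]
[  3.63333524  -1.06457062 107.20388657]
```

View pics/c3.png

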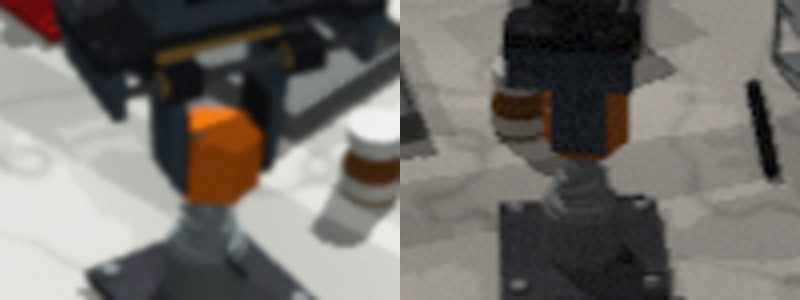

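```bash
python3 -m jog '[[0,0,0,2.6,-1.1,0,-1],[0,0,0,0,0,5,-1],[0,0,0,0,0,5,-1],[0,0,0,0,0,5,-1],[0,0,0,0,0,5,-1],[0,0,0,0,0,3,-1],[0,0,0,0,0,0,-1],[0,0,0,0,0,0,-1]]' 
python3 - <<'E'
from h import *
s=telemetry.sense();print(s['ft_force'],s['ft_torque'])
R=cv2.Rodrigues(s['eef_rot'])[0];print(R.T@(np.array([626.2,16.4,0])-s['tool_pos']))
E
```

```text
time: 6.7
tool_pos: [625.6, 15.9, 81.7]
eef_rot: [-0.67, -3.069, -0.0]
ft_force: [-0.3, -0.5, 0.0]
grip_width: 47.8
grasp_force: 14.0
[-0.27645752 -0.52480883  0.04901889] [ 0.01669369 -0.04953576 -0.0356581 ]
[-0.36251179  0.75382502 81.68870973]
```

```bash
python3 -m jog '[[0,0,0,-1,0.6,2,-1],[0,0,0,0,0,2,-1],[0,0,0,0,0,1.5,-1],[0,0,0,0,0,0,-1],[0,0,0,0,0,0,-1]]'; python3 -m jog '[[0,0,0,0,0,1.5,-1],[0,0,0,0,0,0,-1],[0,0,0,0,0,0,-1]]'
python3 - <<'E'
from h import *
for i in range(3):
  s=telemetry.sense();print(s['ft_force'],s['ft_torque'],s['tool_pos']);eyes.capture('wrist')
E
```

```text
time: 7.2
tool_pos: [626.6, 16.0, 76.2]
eef_rot: [-0.67, -3.069, -0.0]
ft_force: [0.3, 0.4, -1.1]
grip_width: 47.9
grasp_force: 14.0
time: 7.5
tool_pos: [626.6, 16.0, 74.7]
eef_rot: [-0.67, -3.069, -0.0]
ft_force: [0.2, -0.2, -0.2]
grip_width: 47.8
grasp_force: 14.0
[ 0.21917429 -0.1724341  -0.24732772] [0.00613565 0.04275677 0.00311986] [626.58520751  15.99046091  74.72533673]
[ 0.31729274  0.52329753 -1.03419107] [-0.02394059 -0.04742658 -0.01908722] [626.63780932  15.99767649  74.77659965]
[-0.17211591  0.55778993 -1.31728988] [-0.02646825 -0.02575573  0.01108898] [626.62857733  16.00449877  74.8170584 ]
```

```bash
python3 -m jog '[[0,0,0,0,0,1,-1],[0,0,0,0,0,0,-1],[0,0,0,0,0,0,-1]]'; python3 -m jog '[[0,0,0,0,0,1,-1],[0,0,0,0,0,0,-1],[0,0,0,0,0,0,-1]]'

```

```text
time: 7.95
tool_pos: [626.8, 16.0, 74.1]
eef_rot: [0.67, 3.069, 0.0]
ft_force: [0.2, 0.4, 2.0]
grip_width: 48.1
grasp_force: 14.0
time: 8.25
tool_pos: [626.9, 16.0, 73.9]
eef_rot: [0.67, 3.068, 0.0]
ft_force: [-1.0, 0.1, 6.9]
grip_width: 48.2
grasp_force: 14.0
```

```bash
cat > q.py <<'E'
from h import *
F=[]
for i in range(6):
  s=telemetry.sense();F.append(np.r_[s['ft_force'],s['ft_torque'],s['tool_pos']]);eyes.capture('wrist')
R=cv2.Rodrigues(s['eef_rot'])[0]
print('F',np.mean(F,0)[:3].round(2),'M',np.mean(F,0)[3:6].round(3),'p',np.mean(F,0)[6:].round(2),'yaw lug',np.degrees(np.arctan2(*(-R[:2,1])[::-1])).round(2),'j6',s['joint_positions'][5].round(3),'t',s['time'])
E
python3 -m jog '[[0,0,4,0,0,0.3,-1],[0,0,4,0,0,0.3,-1],[0,0,4,0,0,0.3,-1],[0,0,4,0,0,0.3,-1],[0,0,4,0,0,0.3,-1],[0,0,4,0,0,0.3,-1],[0,0,4,0,0,0.3,-1],[0,0,4,0,0,0.3,-1],[0,0,0,0,0,0,-1]]'; python3 q.py
```

```text
time: 9.15
tool_pos: [628.0, 15.3, 71.9]
eef_rot: [1.489, 2.762, 0.001]
ft_force: [-0.4, -1.8, 6.3]
grip_width: 47.9
grasp_force: 14.0
F [ 0.5  -1.92  6.27] M [-0.445  0.019  0.036] p [628.03  15.31  71.83] yaw lug -146.6 j6 -0.576 t 9.4
```

```bash
python3 -m jog '[[0,0,4,0,0,0.3,-1],[0,0,4,0,0,0.3,-1],[0,0,4,0,0,0.35,-1],[0,0,4,0,0,0.3,-1],[0,0,4,0,0,0.35,-1],[0,0,4,0,0,0.3,-1],[0,0,0,0,0,0,-1]]'; python3 q.py
```

```text
time: 10.15
tool_pos: [628.0, 15.2, 69.9]
eef_rot: [2.031, 2.392, 0.002]
ft_force: [1.0, -2.7, 5.9]
grip_width: 47.8
grasp_force: 14.0
F [ 0.47 -1.81  6.04] M [-0.453  0.079  0.043] p [627.94  15.28  69.89] yaw lug -170.6 j6 -0.157 t 10.4
```

```bash
for i in 1; do python3 -m jog '[[0,0,4,0,0,0.3,-1],[0,0,4,0,0,0.3,-1],[0,0,0,0,0,0,-1]]' >/dev/null; python3 q.py;  python3 -m jog '[[0,0,4,0,0,0.35,-1],[0,0,0,0,0,0,-1]]' >/dev/null; python3 q.py; python3 -m jog '[[0,0,4,0,0,0.35,-1],[0,0,0,0,0,0,-1]]' >/dev/null; python3 q.py; done
```

```text
F [ 0.   -2.53  7.62] M [-0.505  0.188  0.034] p [627.84  15.17  69.5 ] yaw lug -178.6 j6 -0.017 t 11.0
F [-0.9  -1.64  8.82] M [-0.407  0.225  0.037] p [627.97  15.33  69.47] yaw lug 177.4 j6 0.053 t 11.5
F [-1.22 -1.25  9.98] M [-0.359  0.251  0.029] p [628.13  15.48  69.47] yaw lug 173.39 j6 0.123 t 12.0
```

```bash
for i in 1; do python3 -m jog '[[0,0,4,0,0,0,-1],[0,0,0,0,0,0,-1]]' >/dev/null; python3 q.py;  python3 -m jog '[[0,0,4,0,0,0,-1],[0,0,0,0,0,0,-1]]' >/dev/null; python3 q.py; python3 -m jog '[[0,0,3,0,0,0,-1],[0,0,0,0,0,0,-1]]' >/dev/null; python3 q.py; done
```

```text
F [-0.76 -1.21 10.07] M [-0.284  0.224  0.006] p [628.25  15.61  69.47] yaw lug 169.39 j6 0.192 t 12.5
F [-0.73 -0.95  9.86] M [-0.254  0.207  0.043] p [628.32  15.68  69.47] yaw lug 165.39 j6 0.262 t 13.0
F [-0.49 -0.77  9.31] M [-0.251  0.193  0.019] p [628.35  15.7   69.47] yaw lug 162.39 j6 0.315 t 13.5
```

```bash
for i in 1; do python3 -m jog '[[0,0,3,0,0,0,-1],[0,0,0,0,0,0,-1]]' >/dev/null; python3 q.py;  python3 -m jog '[[0,0,3,0,0,0,-1],[0,0,0,0,0,0,-1]]' >/dev/null; python3 q.py; done
```

```text
F [-0.79 -0.44  9.82] M [-0.218  0.22   0.058] p [628.33  15.79  69.46] yaw lug 159.39 j6 0.367 t 14.0
F [-0.51 -0.    9.75] M [-0.158  0.243  0.073] p [628.27  15.87  69.46] yaw lug 156.4 j6 0.419 t 14.5
```

```bash
for i in 1; do python3 -m jog '[[0,0,3,0,0,0,-1],[0,0,0,0,0,0,-1]]' >/dev/null; python3 q.py;  python3 -m jog '[[0,0,3,0,0,0,-1],[0,0,0,0,0,0,-1]]' >/dev/null; python3 q.py; done
```

```text
F [-0.87 -0.22 10.12] M [-0.1    0.281  0.119] p [628.24  15.96  69.46] yaw lug 153.4 j6 0.471 t 15.0
F [-0.27  0.03  9.78] M [-0.071  0.28   0.152] p [628.23  16.01  69.45] yaw lug 150.41 j6 0.524 t 15.5
```

```bash
python3 -m jog '[[0,0,3,0,0,0,-1],[0,0,0,0,0,0,-1]]' >/dev/null; python3 q.py; python3 -m jog '[[0,0,-3,0,0,-0.5,-1],[0,0,-4,0,0,-0.5,-1],[0,0,-4,0,0,-0.3,-1],[0,0,-4,0,0,0,-1],[0,0,-4,0,0,-0.1,-1],[0,0,0,0,0,0,-1]]'; python3 q.py
```

```text
F [-0.94  0.38  9.91] M [-0.037  0.269  0.169] p [628.24  16.06  69.45] yaw lug 147.41 j6 0.576 t 16.0
time: 16.65
tool_pos: [627.8, 16.1, 69.5]
eef_rot: [2.468, 1.941, 0.004]
ft_force: [1.4, 1.8, 5.1]
grip_width: 48.1
grasp_force: 14.0
F [1.25 0.62 5.14] M [-0.034 -0.132 -0.018] p [627.81  16.08  69.5 ] yaw lug 166.28 j6 0.246 t 16.9
```

```bash
python3 -m jog '[[0,0,-4,0,0,0,-1],[0,0,-4,0,0,-0.2,-1],[0,0,-4,0,0,-0.2,-1],[0,0,-4,0,0,-0.3,-1],[0,0,-4,0,0,-0.3,-1],[0,0,-4,0,0,-0.3,-1],[0,0,-4,0,0,-0.3,-1],[0,0,-4,0,0,-0.3,-1],[0,0,-4,0,0,-0.3,-1],[0,0,-4,0,0,-0.3,-1]]'; python3 q.py
```

```text
time: 17.95
tool_pos: [626.7, 16.2, 70.9]
eef_rot: [-1.655, -2.67, -0.001]
ft_force: [0.8, 1.2, 2.0]
grip_width: 48.0
grasp_force: 14.0
F [0.73 1.12 1.27] M [ 0.117 -0.148 -0.033] p [626.72  16.18  70.92] yaw lug -153.74 j6 -0.451 t 18.2
```

Smooth. The lugs are 18° past the starts, so I turn 43° more and then lift.

```bash
python3 -m jog '[[0,0,-4,0,0,-0.3,-1],[0,0,-4,0,0,-0.3,-1],[0,0,-4,0,0,-0.3,-1],[0,0,-4,0,0,-0.3,-1],[0,0,-4,0,0,-0.3,-1],[0,0,-4,0,0,-0.3,-1],[0,0,-4,0,0,-0.3,-1],[0,0,-4,0,0,-0.3,-1],[0,0,-4,0,0,-0.3,-1],[0,0,-4,0,0,-0.3,-1],[0,0,-3,0,0,-0.3,-1],[0,0,0,0,0,-2,-1],[0,0,0,0,0,-2,-1],[0,0,0,0,0,0,-1]]'; python3 q.py
```

```text
time: 19.65
tool_pos: [626.4, 15.9, 78.4]
eef_rot: [-0.564, -3.09, 0.0]
ft_force: [-0.5, -0.3, -0.9]
grip_width: 47.8
grasp_force: 14.0
F [-0.13 -0.22 -0.69] M [-0.03   0.003  0.014] p [626.43  15.92  78.23] yaw lug -110.64 j6 -1.204 t 19.9
```

```bash
python3 -m jog '[[0,0,0,0,0,-45,-1],[0,0,0,0,0,-45,-1],[0,0,0,-4,-40,-42,-1],[0,0,0,-4,-44,0,-1],[0,0,0,-4,-44,0,-1],[0,0,0,-4,-44,0,-1],[0,0,0,-4,-44,0,-1],[0,0,0,-4,-44,0,-1],[0,0,0,-4,-44,0,-1],[0,0,0,-3,-44,0,-1],[0,0,0,0,0,0,-1],[0,0,0,0,0,0,-1]]'
python3 - <<'E'
from h import *
s,im=snap('wrist','w4.png');np.savez('w4.npz',**s);print(s['tool_pos'])
E
```

```text
time: 21.15
tool_pos: [534.0, -315.8, 204.2]
eef_rot: [-0.566, -3.09, -0.002]
ft_force: [-0.0, 0.2, -0.9]
grip_width: 47.7
grasp_force: 14.0
[ 534.033789   -315.81093957  204.15533233]
```

View pics/w4.png

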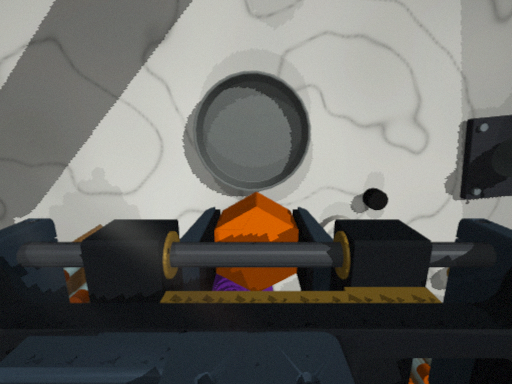

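The tub rim is centred at about (252,131) in the wrist picture, with the held cap just below it.

```bash
python3 - <<'E'
from h import *
s=dict(np.load('w4.npz'))
c=onz('wrist',(252.,131.),28,s);print(c,onz('wrist',(195.,131.),28,s),onz('wrist',(310.,131.),28,s))
print('xing',cross([ray('wrist',(252.,131.),s),ray('scene',np.array((239.5,392))/1.5625),ray('side',np.array((397,446))/1.5625)]))
R=cv2.Rodrigues(s['eef_rot'])[0];print(R.T@(np.r_[c[:2],0]-np.r_[s['tool_pos'][:2],0]))
E
```

```text
[ 471.57324292 -297.37399648   28.        ] [ 446.19042491 -364.30454558   28.        ] [ 497.42477563 -229.20751953   28.        ]
xing [ 474.84579079 -297.80302261   27.29301305]
[ 6.49404948e+01 -4.89608425e+00  3.43453107e-02]
```

```bash
python3 -m jog '[[0,0,0,33,-3,0,-1],[0,0,0,32,-2,0,-1],[0,0,0,0,0,40,-1],[0,0,0,0,0,40,-1],[0,0,0,0,0,40,-1],[0,0,0,0,0,35,-1],[0,0,0,0,0,20,-1],[0,0,0,0,0,4,-1],[0,0,0,0,0,0,-1],[0,0,0,0,0,0,-1]]'
```

```text
time: 22.2
tool_pos: [473.2, -297.0, 26.8]
eef_rot: [0.56, 3.089, -0.001]
ft_force: [0.1, 0.2, -0.9]
grip_width: 48.2
grasp_force: 14.0
```

```bash
python3 -m jog '[[0,0,0,0,0,8,-1],[0,0,0,0,0,4,-1],[0,0,0,0,0,0,-1],[0,0,0,0,0,0,-1],[0,0,0,0,0,0,0.35],[0,0,0,0,0,0,0.35],[0,0,0,0,0,0,0.35],[0,0,0,0,0,0,0.35],[0,0,0,0,0,0,0.35],[0,0,0,0,0,-15,0.35],[0,0,0,0,0,-30,0.35],[0,0,0,0,0,-40,0.35],[0,0,0,0,0,-40,0.35],[0,0,0,0,0,-40,0.35],[0,0,0,-40,0,0,0.35],[0,0,0,-30,0,0,0.35],[0,0,0,0,0,0,0.35],[0,0,0,0,0,0,0.35]]'
python3 - <<'E'
from h import *
s,im=snap('wrist','w5.png');print(s['tool_pos'],s['ft_force'])
E
```

```text
time: 24.0
tool_pos: [537.1, -321.3, 177.7]
eef_rot: [-0.561, -3.089, -0.001]
ft_force: [-0.0, -0.6, -0.5]
grip_width: 61.5
grasp_force: 0.0
[ 537.06865452 -321.31657225  177.69852808] [-0.0475939  -0.59113852 -0.45100257]
```

View pics/w5.png

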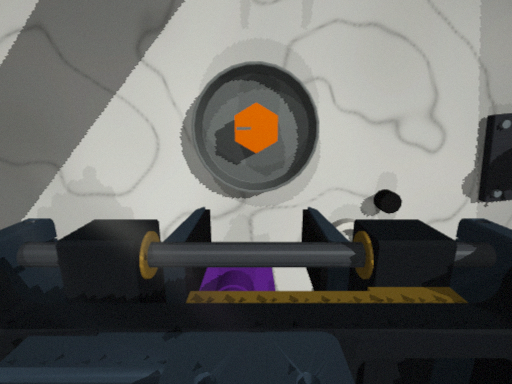

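The cap stands in the middle of the tub at (256,128), released, and the gripper is clear.

```bash
python3 -c "from workcell import finish_job; print(finish_job())"
```

```text
the job is handed in; nothing more can be done
None
```

The tested cap stopped about 5.5 mm short of the seat (estimated from the tool height), so it is the faulty one. I tightened it gently to its stop (about 0.17 N m), unscrewed it and set it down in the round tub, then handed the job in at about 24 s; no verdict was returned.

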